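Open the gauge holder and turn the plug gauge end for end

TASK

Press the red release button so the holder's clear lid springs fully open, then lift out the double-ended plug gauge, turn it end for end and gently lay it back properly seated in its two saddles, so that its red end now sticks out of the holder's side where the green one did. Leave the lid standing open, do not touch the magnifier that overhangs the button, and leave the dome, parts case and jar where they are.

Things in the scene. Friction and masses are not known exactly. Their poses are not given: they have to be found in the camera images.
- holder: Fixed grey gauge holder, position and yaw vary. Origin: on the table under the middle of the gauge's seat. x axis: from the button side to the hinge side; y axis: along the seat, to the open side where one end of the gauge sticks out. Base x -152 to +85 mm, y -109 to +112 mm, its top 30 mm high at the seat.
- seat (a point): Middle of the gauge's seat, on the seated gauge's axis, 64 mm above the table; axes as the holder's. Two aluminium V-saddles (90 degrees, 10 mm thick, at y = -34 and +34 mm, mouth about 32 mm wide, tops 67 mm above the table) carry the gauge's handle, axis along y; between them 58 mm of clear space down to the base top, 34 mm below this point.
- button (a joint): Travel in m of the red release button (spring-loaded): 0 out, 0.008 fully in; about 1.1 N to start it, 5.5 N fully in. At about 0.005 it lets the lid go. It springs back when released.
- button_top (a point): Middle of the button's round red top face (32 mm across), 12 mm above its white sloping housing, in the holder's frame at (-133, 0, 59) mm when out. The face slopes 40 degrees towards the holder's -x side; it is pressed along (0.643, 0, -0.766) in the holder's frame.
- lid (a joint): Angle in rad of the clear, blue-edged lid (a cover 130 x 160 x 56 mm, shell 4 mm): 0 shut and latched, 1.75 fully open at its stop, where it stands upright behind the hinge. Its spring opens it in about half a second once let go, and holds it open.
- lid_hinge (a point): Point on the lid's hinge line, which runs along the holder's y at x = +75 mm, 34 mm above the table. The open lid stays beyond this line (larger x) and reaches about 165 mm above the table.
- magnifier: White-framed rectangular magnifier, fixed to the holder, not to be touched. Same origin and axes as the holder. The lens frame spans x -150 to -92 mm, y -55 to +55 mm, heights 186 to 196 mm, straight above the button; its 14 mm post stands at x = -121, y = +98 mm.
- gauge_center (a point): Middle of the loose plug gauge, 190 mm long, about 0.2 kg; its axis is this point's y (+y to the green end). Aluminium handle 20 mm in diameter, 88 mm long, between a green and a red collar (30 mm in diameter, 8 mm thick); beyond each a plug of its colour, 16 mm in diameter, 43 mm long. The collars leave it 5 mm of play either way along the saddles. It may be rolled about its axis.
- gauge_green_tip (a point): Centre of the green end face, 95 mm from the middle. It sticks out on the holder's +y side at the start.
- gauge_red_tip (a point): Centre of the red end face, 95 mm from the middle, at the start on the holder's -y side under the lid.
- dome: Glass dust dome with a knob on a grey disc, 84 mm across, 72 mm high, loose on the table. Origin under its centre.
- parts_case: Flat parts case, black with white top, 80 x 115 x 34 mm, loose on the table. Origin under its centre.
- jar: Glass jar with a blue cap, 60 mm across, 65 mm high, loose on the table. Origin under its centre.

How it is judged:
On the way, in this order (a step that is already met when the one before it is completed fails the run):
1. the release button is pressed in (more than 4 mm) (value of joint button above 0.004 m), for 0.02 s.
2. the lid has sprung open to its stop (beyond 1.65 rad), the gauge still in its saddles (moved less than 10 mm) (value of joint lid above 1.65 rad and distance of gauge_center from where it was at the start of the episode below 0.01 m), for 0.1 s.
At the end, for the whole second after the job is handed in: The lid stands open (beyond 1.65 rad); the gauge lies at rest in both saddles, its middle within 4 mm of the seat across and in height and within 9 mm along it, its axis within 0.06 rad of the seat's, its red tip on the holder's +y side (value of joint lid above 1.65 rad and x of gauge_center in the frame of holder between -0.004 and 0.004 m and y of gauge_center in the frame of holder between -0.009 and 0.009 m and z of gauge_center in the frame of holder between 0.06 and 0.068 m and y of gauge_red_tip in the frame of holder above 0.08 m and angle between the y axis of gauge_center and the y axis of holder, either way round below 0.06 rad and linear speed of gauge below 0.02 m/s); the robot touches nothing.
It fails at once if the magnifier is touched (over 1 N) (contact force between magnifier and anything else above 1 N).
It fails at once if the gauge is dropped (falls free of the fingers at over 0.45 m/s, about 10 mm of fall) (contact force between gauge and the fingers below 0.05 N and linear speed of gauge above 0.45 m/s).
It fails at once if the gauge hits or is forced against the holder (over 40 N) (contact force between gauge and holder above 40 N).
It fails at once if the dome, the parts case or the jar is moved more than 15 mm (distance of any of dome, parts_case, jar from where it was at the start of the episode above 0.015 m).
It also fails if it takes over 67 s, if anything falls off the work surface, if the arm or the gripper's body presses on something with over 40 N, if the wrist force passes 120 N, or if a joint passes its speed limit or range.

ROBOT

A 6-joint arm with a two-finger parallel gripper is mounted at the origin on the work surface. World frame = base frame: x ahead of the robot, y to its left, z up, the work surface at z = 0. Lengths are in m, angles in rad, forces in N, time in s.
With the tool pointing down it reaches from about 0.375 to 0.9 m from the base axis. Payload 3.1 kg.
Tool frame: the origin (TCP) lies at the very end of the fingers, on their centre line; the grasp point (between the pads) lies 19 mm behind it; z points along the fingers, y is the direction in which the jaws open and shut (so a half turn about z gives the same grasp; the last joint's range is limited). The gripper opens to 85 mm and grips with 20 to 120 N. Pads are 22 mm wide; open, the fingers measure 114 mm over their backs; the gripper's body (76 mm by 85 mm) begins 54 mm behind the grasp point. The pads swing forward as they close: fully open they stand 13 mm farther back than shut.
Start: joints at [-1.423, 0.527, 1.433, -0, 1.181, -0.178], TCP at [0.2, -0.592, 0.231] pointing down, gripper open.
Joint ranges: [-3.08, 3.08], [-0.75, 2.2], [0.22, 2.44], [-1.43, 4.57], [0, 2.65], [-2.85, 2.85]. Speed limits (rad/s): [2.79, 2.79, 3.14, 3.14, 3.14, 3.14].

INTERFACE

Orientations are given as a unit quaternion [x, y, z, w].
In Python, from station import manip gives the robot as it stands.
- The arm moves only by the tool send_rows, never from a script. Its argument "motion" is a list of rows, each an object with "gripper": the finger opening in mm, from 0 to 85.4; "travel": the shift along the tool's x, y, z in mm, a list of three; "rotation": the turn, a rotation vector about the tool's x, y, z in degrees, a list of three. In form: [{"gripper": gripper, "travel": [x, y, z], "rotation": [ax, ay, az]}, ...]. A call has 1 to 12 rows; each row shifts and turns the commanded pose from where the row before left it, along the tool's axes as they then stand; what a row does not reach is not made up. A row lasts 1/12 s, in which the tool goes at most 41.7 mm and 7.16 degrees, less where a joint would pass 70% of its speed; a pose out of reach is approached as far as the arm can. A call is refused whole if a number of a shift passes 41.7 or a number of a turn 7.16, either way. A call with a gripper value outside its range is refused whole. The fingers move at their own pace and stop on an object; "newtons" is the grip in N (left out, the last holds). Time passes only in rows, so rows that do not move let the fingers close. It gives the time, the measured TCP pose, the force and the opening at its end, in the units of the state.
- manip.sense(): the state, without advancing time (a new reading comes with each control period).
- manip.snapshot(name): name is "side" or "top"; returns the picture (384x512x3 uint8, red, green, blue); there is no depth.
- manip.calibration(name): a dict with "fx", "fy", "cx", "cy" (pixels), "cam_to_world" (4x4, takes a point from camera to world coordinates). Camera axes: x right, y down, z forward; pixel columns grow to the right and rows downward; lengths in m; the calibration is good to about 2 mm. A picture is of the moment at which its call begins. calibration takes no time and is no camera call.
- manip.sign_off(): hands the job in, once; it reports no verdict.
The state is a dict: "t": time; "q": joint angles; "qd": joint speeds; "tau": joint torques, N m; "tcp_pos": TCP position; "tool_rot": TCP orientation; "force": force on the tool from outside, world axes, zero at the start; "ft_torque": the same for the moment, N m; "finger_gap": opening from 0.0 (shut) to 1.0 (fully open).
Only numpy, scipy, OpenCV 4.12 (cv2) and the standard library are available. Lean on these libraries where they do the work, as an engineer would, in place of code of your own. Each camera call takes 0.05 s, during which the arm holds its last target. There are 200 camera calls.

## Working session

There is one attempt and no reset: what is moved stays moved. The work goes in short steps, Python scripts to look and compute and a tool call to move; the robot and the scene stay as the last step left them, time stands still between calls to the robot, and variables do not carry over. Pictures are saved under pics/ and viewed, about 8 in all and at most 12, crops included, and the job is handed in when it is done.

Besides the shell and the picture viewer there is one more tool, called after "Request:" as name([rows], argument=value, ...), one row to a line, values as JSON. send_rows: Moves the arm, as the interface text tells. Its arguments: {"type":"object","properties":{"motion":{"type":"array","items":{"type":"object","properties":{"gripper":{"type":"number"},"travel":{"type":"array","items":{"type":"number"}},"rotation":{"type":"array","items":{"type":"number"}}}}},"newtons":{"type":"number"}},"required":["motion"]}

```bash
mkdir -p pics; ls
python3 - <<'E'
from station import manip
import cv2,numpy as np
s=manip.sense();print(s)
for n in("side","top"):
    im=manip.snapshot(n);np.save(f'pics/{n}0.npy',im);cv2.imwrite(f'pics/{n}0.png',im[:,:,::-1])
    print(n,manip.calibration(n))
a=[cv2.imread(f'pics/{n}0.png') for n in("side","top")]
E
```

```text
pics
{'t': 0.0, 'q': array([-1.42347881e+00,  5.28462296e-01,  1.43392393e+00, -2.06383478e-05,
        1.18138346e+00, -1.78480750e-01]), 'qd': array([0.00067366, 0.00017939, 0.00040487, 0.00096709, 0.00055644,
       0.00069314]), 'tau': array([ 1.49822590e-03, -4.42344189e+01, -1.78025705e+01, -8.66866344e-05,
        8.29384342e-03,  5.27249540e-06]), 'tcp_pos': array([ 0.1999666 , -0.59138311,  0.23032911]), 'tool_rot': array([ 9.86760029e-01,  1.62183415e-01,  7.41904046e-06, -1.08853622e-03]), 'force': array([-0.32407514, -0.17526441,  0.56841792]), 'ft_torque': array([-0.00620279,  0.03878517, -0.00938404]), 'finger_gap': 0.9951103682188535}
side {'fx': 363.29087350475385, 'fy': 363.29087350475385, 'cx': 259.9920221944174, 'cy': 194.04640902197792, 'cam_to_world': array([[ 0.96346486, -0.16587687,  0.21028629,  0.46018478],
       [-0.26712521, -0.65222989,  0.70939432, -0.64206424],
       [ 0.0194829 , -0.73964927, -0.67271047,  0.71829847],
       [ 0.        ,  0.        ,  0.        ,  1.        ]])}
top {'fx': 368.10102443932277, 'fy': 368.10102443932277, 'cx': 258.1473277049979, 'cy': 192.36286963239536, 'cam_to_world': array([[-1.64153726e-02, -9.99424455e-01,  2.96866163e-02,
         5.96174103e-01],
       [-9.99864228e-01,  1.64507434e-02,  9.47610517e-04,
         3.04782680e-02],
       [-1.43543203e-03, -2.96670303e-02, -9.99558806e-01,
         9.40763051e-01],
       [ 0.00000000e+00,  0.00000000e+00,  0.00000000e+00,
         1.00000000e+00]])}
```

View pics/side0.png

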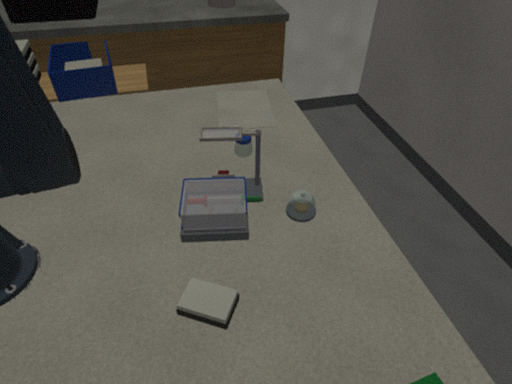

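View pics/top0.png

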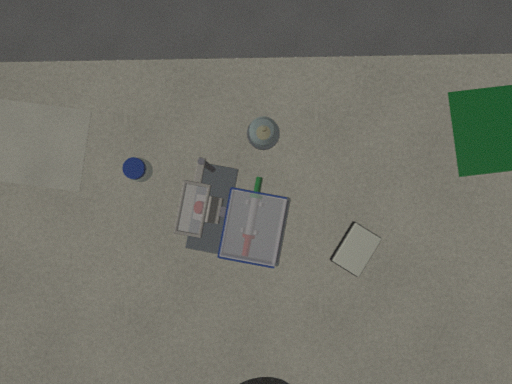

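The side view shows the holder with lid near (215,205), button at (223,173) and magnifier at (220,133). In the top view the green tip is near (259,179), the gauge runs down to about (247,256), and the dome is at (263,132), the case at (356,249) and the jar at (134,168). I'll zoom both.

Run:
```python
import cv2,numpy as np
a=cv2.imread('pics/top0.png')[145:275,170:300]; b=cv2.imread('pics/side0.png')[115:245,165:295]
r=lambda i:cv2.resize(cv2.convertScaleAbs(i,alpha=1.5),(0,0),fx=3.07,fy=3.07*1.0,interpolation=cv2.INTER_CUBIC)
m=np.hstack([r(a),r(b)])
cv2.imwrite('pics/z0.png',m);print(m.shape)
for n in('top','side'):
    im=cv2.imread(f'pics/{n}0.png');h=cv2.cvtColor(im,cv2.COLOR_BGR2HSV)
    for c,msk in(('g',cv2.inRange(h,(45,90,30),(85,255,255))),('r',cv2.inRange(h,(0,60,50),(8,255,255))|cv2.inRange(h,(172,60,50),(180,255,255)))):
        k,l,st,ce=cv2.connectedComponentsWithStats(msk)
        for i in range(1,k):
            if st[i,4]>12: print(n,c,st[i],ce[i])
```

```text
(399, 798, 3)
top g [ 448   85   64   91 4973] [482.2873517  129.24974864]
top g [254 177   8  15  72] [257.25       183.95833333]
top r [194 201   8  12  69] [197.47826087 206.76811594]
top r [243 234   6  21  50] [244.96 242.84]
side g [247 196  14   6  64] [253.328125 198.78125 ]
side g [411 373  32  11 194] [429.00515464 379.63917526]
side r [218 170  11   5  44] [223.11363636 171.95454545]
side r [190 199  13   2  18] [195.72222222 199.27777778]
```

View pics/z0.png

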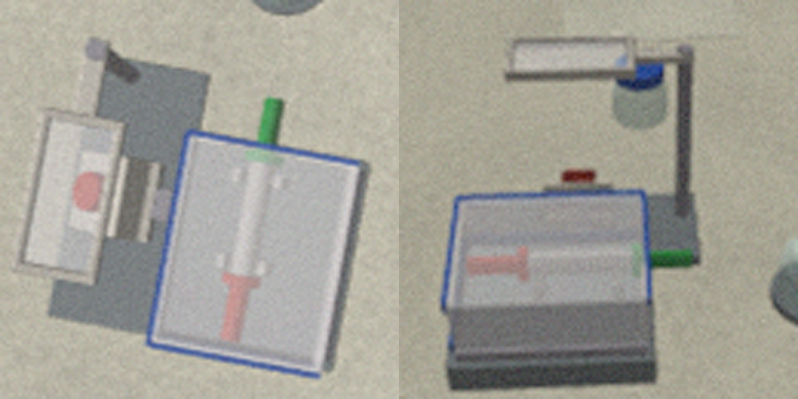

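```bash
cat > h.py <<'E'
import numpy as np, cv2, json
from scipy.optimize import least_squares
from scipy.spatial.transform import Rotation as R
from station import manip
def proj(n,P):
    c=manip.calibration(n);T=np.linalg.inv(c['cam_to_world']);p=np.atleast_2d(P)@T[:3,:3].T+T[:3,3]
    return np.c_[c['fx']*p[:,0]/p[:,2]+c['cx'],c['fy']*p[:,1]/p[:,2]+c['cy']]
def h2w(h,P):
    x,y,a=h;return np.atleast_2d(P)@R.from_euler('z',a).as_matrix().T+[x,y,0]
def tri(obs): # [(cam,(u,v)),...]
    f=lambda X:np.concatenate([(proj(n,X)[0]-uv) for n,uv in obs])
    s=least_squares(f,[.5,.1,.05]);return s.x,np.abs(s.fun).max()
E
python3 - <<'E'
from h import *
t=lambda u,v:(u/3.07+170,v/3.07+145); s=lambda u,v:((u-399)/3.07+165,v/3.07+115)
O=[('top',t(47,107),(-150,55,196)),('top',t(125,124),(-92,55,196)),('top',t(92,283),(-92,-55,196)),('top',t(14,270),(-150,-55,196)),
('top',(197.5,206.8),(-133,0,59)),('side',(223.1,172),(-133,0,59)),
('side',s(512,38),(-150,-55,196)),('side',s(632,37),(-150,55,196)),('side',s(636,69),(-92,55,196)),('side',s(506,74),(-92,-55,196)),
('top',t(273,99),(0,95,64)),('side',s(693,258),(0,95,64)),('top',t(230,341),(0,-95,64)),('side',s(468,266),(0,-95,64))]
def f(p):
    r=[]
    for n,uv,P in O:
        P=np.array(P)/1000.
        if abs(P[1])==.095:P[1]+=p[3]
        r.append(proj(n,h2w(p[:3],P))[0]-uv)
    return np.ravel(r)
q=least_squares(f,[.55,.05,-1.5,0],loss='soft_l1')
print(q.x,np.degrees(q.x[2]));print(f(q.x).reshape(-1,2).round(1).tolist())
np.save('hold.npy',q.x)
for k,(a,b) in dict(green=(10,11),red=(12,13),button=(4,5),mc=(2,9),md=(0,7)).items():
    X,e=tri([O[a][:2],O[b][:2]]);d=R.from_euler('z',-q.x[2]).as_matrix()@(X-[*q.x[:2],0]);print(k,X.round(4),e.round(2),'holder',d.round(4))
for n,u,z in(('dome',(263,132),.04),('case',(356,249),.034),('jar',(134,168),.065)):
    c=manip.calibration('top');T=c['cam_to_world'];d=T[:3,:3]@[(u[0]-c['cx'])/c['fx'],(u[1]-c['cy'])/c['fy'],1];print(n,(T[:3,3]+d*(z-T[2,3])/d[2]).round(3))
E
```

```text
[ 0.56409493  0.04634969 -1.76826974  0.0018549 ] -101.31439317500212
[[-2.1, -0.6], [0.6, -1.0], [1.3, 0.8], [-1.5, -0.2], [0.1, -0.0], [0.2, -1.4], [-1.7, -0.4], [0.5, -1.0], [-0.0, 0.6], [-0.9, 0.1], [0.6, -0.3], [-0.8, 0.5], [0.2, -0.5], [-0.4, 0.5]]
green [0.6596 0.0285 0.0643] 0.66 holder [-0.0013  0.0972  0.0643]
red [0.4728 0.0649 0.0654] 0.44 holder [-0.0003 -0.0932  0.0654]
button [0.5899 0.1782 0.0526] 0.1 holder [-0.1343 -0.0005  0.0526]
mc [0.53   0.1503 0.194 ] 0.27 holder [-0.0952 -0.0538  0.194 ]
md [0.6458 0.1785 0.1956] 0.21 holder [-0.1456  0.0542  0.1956]
dome [0.771 0.017 0.04 ]
case [ 0.48  -0.206  0.034]
jar [0.685 0.327 0.065]
```

```bash
cat >> h.py <<'E'
H=np.load('hold.npy')[:3]
RH=R.from_euler('z',H[2])
def cur():
    s=manip.sense();return s,np.array(s['tcp_pos']),R.from_quat(s['tool_rot'])
def go(target_h=None,Rt=None,step=35,rstep=6.5):
    """travel rows (in present tool axes) to holder-frame point (mm), then rotvec rows to Rt (world)"""
    s,p,r=cur();hp=RH.inv().apply(p-[H[0],H[1],0])*1000
    print('t %.2f'%s['t'],'TCP holder mm',hp.round(1),'force',np.round(s['force'],1),'gap',round(s['finger_gap']*85.4,1),'q',np.round(s['q'],2))
    print('tool axes in holder (cols x,y,z)',(RH.inv()*r).as_matrix().round(3).tolist())
    if target_h is not None:
        d=r.inv().apply(h2w(H,np.array(target_h)/1000.)[0]-p)*1000;n=int(np.ceil(np.linalg.norm(d)/step)) or 1
        print('travel',d.round(1),'= rows',n,'x',(d/n).round(2))
    if Rt is not None:
        v=np.degrees((r.inv()*Rt).as_rotvec());n=int(np.ceil(np.linalg.norm(v)/rstep)) or 1
        print('rot',v.round(1),'= rows',n,'x',(v/n).round(3))
def toolR(zdir,xdir): # holder-frame directions
    z=np.array(zdir,float);z/=np.linalg.norm(z);x=np.array(xdir,float);x-=z*(x@z);x/=np.linalg.norm(x)
    return RH*R.from_matrix(np.c_[x,np.cross(z,x),z])
PRESS=toolR((.643,0,-.766),(0,1,0))
E
python3 -c "
from h import *
go((-240,0,310),PRESS)"
```

```text
t 0.10 TCP holder mm [ 696.8 -231.9  230.4] force [-0.9  0.4 -0.5] gap 85.1 q [-1.42  0.53  1.43  0.    1.18 -0.18]
tool axes in holder (cols x,y,z) [[-0.5, 0.866, -0.002], [0.866, 0.5, -0.001], [0.0, -0.002, -1.0]]
travel [ 669.  -695.8  -78. ] = rows 28 x [ 23.89 -24.85  -2.79]
rot [-39.2 -10.5  28.7] = rows 8 x [-4.899 -1.307  3.593]
```

Request:
send_rows([
  {"gripper": 0,"travel": [23.9,-24.8,-8],"rotation": [0,0,0]},
  {"gripper": 0,"travel": [23.9,-24.8,-8],"rotation": [0,0,0]},
  {"gripper": 0,"travel": [23.9,-24.8,-8],"rotation": [0,0,0]},
  {"gripper": 0,"travel": [23.9,-24.8,-8],"rotation": [0,0,0]},
  {"gripper": 0,"travel": [23.9,-24.8,-8],"rotation": [0,0,0]},
  {"gripper": 0,"travel": [23.9,-24.8,-8],"rotation": [0,0,0]},
  {"gripper": 0,"travel": [23.9,-24.8,-8],"rotation": [0,0,0]},
  {"gripper": 0,"travel": [23.9,-24.8,-8],"rotation": [0,0,0]},
  {"gripper": 0,"travel": [23.9,-24.8,-8],"rotation": [0,0,0]},
  {"gripper": 0,"travel": [23.9,-24.8,-6],"rotation": [0,0,0]},
  {"gripper": 0,"travel": [23.9,-24.8,0],"rotation": [0,0,0]},
  {"gripper": 0,"travel": [23.9,-24.8,0],"rotation": [0,0,0]},
])

```text
t: 1.1
tcp_pos: [0.3769, -0.2168, 0.3096]
tool_rot: [0.987, 0.162, 0.0, 0.0]
force: [0.5, 0.2, 0.3]
finger_gap: -0.004
```

Request:
send_rows([
  {"gripper": 0,"travel": [23.9,-24.8,0],"rotation": [0,0,0]},
  {"gripper": 0,"travel": [23.9,-24.8,0],"rotation": [0,0,0]},
  {"gripper": 0,"travel": [23.9,-24.8,0],"rotation": [0,0,0]},
  {"gripper": 0,"travel": [23.9,-24.8,0],"rotation": [0,0,0]},
  {"gripper": 0,"travel": [23.9,-24.8,0],"rotation": [0,0,0]},
  {"gripper": 0,"travel": [23.9,-24.8,0],"rotation": [0,0,0]},
  {"gripper": 0,"travel": [23.9,-24.8,0],"rotation": [0,0,0]},
  {"gripper": 0,"travel": [23.9,-24.8,0],"rotation": [0,0,0]},
  {"gripper": 0,"travel": [23.9,-24.8,0],"rotation": [0,0,0]},
  {"gripper": 0,"travel": [23.9,-24.8,0],"rotation": [0,0,0]},
  {"gripper": 0,"travel": [23.9,-24.8,0],"rotation": [0,0,0]},
  {"gripper": 0,"travel": [23.9,-24.8,0],"rotation": [0,0,0]},
])

```text
t: 2.1
tcp_pos: [0.553, 0.1572, 0.3088]
tool_rot: [0.987, 0.162, -0.001, 0.0]
force: [0.8, -0.2, -0.1]
finger_gap: 0.001
```

```bash
python3 -c "
from h import *
go((-240,0,310),PRESS)"
```

```text
t 2.10 TCP holder mm [-106.5  -32.6  308.8] force [ 0.8 -0.2 -0.1] gap 0.1 q [ 0.08  0.38  1.46 -0.    1.3   1.33]
tool axes in holder (cols x,y,z) [[-0.5, 0.866, 0.0], [0.866, 0.5, -0.001], [-0.001, -0.0, -1.0]]
travel [ 95.  -99.3  -1.2] = rows 4 x [ 23.74 -24.83  -0.31]
rot [-39.1 -10.4  28.8] = rows 8 x [-4.884 -1.301  3.598]
```

Request:
send_rows([
  {"gripper": 0,"travel": [23.8,-24.8,0],"rotation": [0,0,0]},
  {"gripper": 0,"travel": [23.8,-24.8,0],"rotation": [0,0,0]},
  {"gripper": 0,"travel": [23.8,-24.8,0],"rotation": [0,0,0]},
  {"gripper": 0,"travel": [23.8,-24.8,0],"rotation": [0,0,0]},
  {"gripper": 0,"travel": [0,0,0],"rotation": [-4.88,-1.3,3.6]},
  {"gripper": 0,"travel": [0,0,0],"rotation": [-4.88,-1.3,3.6]},
  {"gripper": 0,"travel": [0,0,0],"rotation": [-4.88,-1.3,3.6]},
  {"gripper": 0,"travel": [0,0,0],"rotation": [-4.88,-1.3,3.6]},
  {"gripper": 0,"travel": [0,0,0],"rotation": [-4.88,-1.3,3.6]},
  {"gripper": 0,"travel": [0,0,0],"rotation": [-4.88,-1.3,3.6]},
  {"gripper": 0,"travel": [0,0,0],"rotation": [-4.88,-1.3,3.6]},
  {"gripper": 0,"travel": [0,0,0],"rotation": [-4.88,-1.3,3.6]},
])

```text
t: 3.1
tcp_pos: [0.611, 0.2805, 0.3092]
tool_rot: [0.934, -0.094, -0.033, 0.342]
force: [0.4, 0.3, -0.3]
finger_gap: -0.001
```

```bash
python3 -c "
from h import *
go((-213.4,0,154.8),PRESS)"
```

```text
t 3.10 TCP holder mm [-238.8    0.   309.2] force [ 0.4  0.3 -0.3] gap -0.1 q [ 0.49  0.78  0.89 -0.56  1.9   2.19]
tool axes in holder (cols x,y,z) [[0.003, 0.764, 0.645], [1.0, -0.004, 0.0], [0.002, 0.645, -0.764]]
travel [ -0.3 -80.2 134.3] = rows 5 x [ -0.06 -16.05  26.86]
rot [ 0.2 -0.  -0.2] = rows 1 x [ 0.183 -0.004 -0.204]
```

Request:
send_rows([
  {"gripper": 0,"travel": [0,-16,26.9],"rotation": [0,0,0]},
  {"gripper": 0,"travel": [0,-16,26.9],"rotation": [0,0,0]},
  {"gripper": 0,"travel": [0,-16,26.9],"rotation": [0,0,0]},
  {"gripper": 0,"travel": [0,-16,26.9],"rotation": [0,0,0]},
  {"gripper": 0,"travel": [0,-16,26.9],"rotation": [0,0,0]},
  {"gripper": 0,"travel": [0,0,25],"rotation": [0,0,0]},
  {"gripper": 0,"travel": [0,0,25],"rotation": [0,0,0]},
  {"gripper": 0,"travel": [0,0,25],"rotation": [0,0,0]},
  {"gripper": 0,"travel": [0,0,25],"rotation": [0,0,0]},
  {"gripper": 0,"travel": [0,0,0],"rotation": [0,0,0]},
])

```text
t: 3.93
tcp_pos: [0.5904, 0.1887, 0.0739]
tool_rot: [0.934, -0.093, -0.038, 0.342]
force: [-0.4, -0.6, -0.9]
finger_gap: -0.001
```

```bash
python3 -c "
from h import *
go((-133,0,59),PRESS)
r=[]
for n,(u,v) in dict(top=(150,140),side=(150,90)).items():
    i=manip.snapshot(n)[v:v+130,u:u+130,::-1]; r.append(cv2.resize(cv2.convertScaleAbs(i,alpha=1.5),(0,0),fx=3.07,fy=3.07,interpolation=cv2.INTER_CUBIC))
    print(n,proj(n,cur()[1]),'crop',(proj(n,cur()[1])-[u,v])*3.07)
cv2.imwrite('pics/z1.png',np.hstack(r))"
```

```text
t 3.93 TCP holder mm [-144.7   -2.1   73.9] force [-0.4 -0.6 -0.9] gap -0.1 q [ 0.39  0.94  1.26 -0.57  1.42  2.38]
tool axes in holder (cols x,y,z) [[0.004, 0.763, 0.647], [1.0, 0.003, -0.009], [-0.008, 0.647, -0.763]]
travel [ 2.3 -0.7 18.9] = rows 1 x [ 2.31 -0.67 18.88]
rot [0.3 0.5 0.2] = rows 1 x [0.276 0.501 0.151]
top [[190.62138034 206.17107356]] crop [[124.70763766 203.14519584]]
side [[223.12812671 162.20759905]] crop [[224.50334899 221.67732908]]
```

View pics/z1.png

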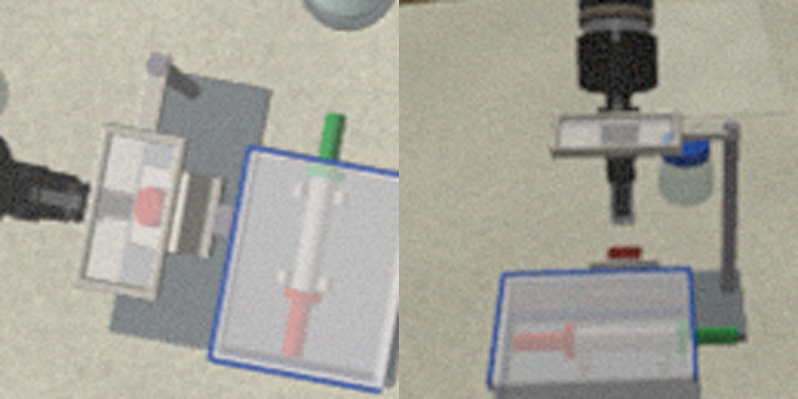

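The fingertip is at side crop (621,221), just before the button at (625,252), and clear of the magnifier frame in both views. I'll press slowly.

Request:
send_rows([
  {"gripper": 0,"travel": [2,-0.5,5],"rotation": [0,0,0]},
  {"gripper": 0,"travel": [0,0,5],"rotation": [0,0,0]},
  {"gripper": 0,"travel": [0,0,5],"rotation": [0,0,0]},
  {"gripper": 0,"travel": [0,0,4],"rotation": [0,0,0]},
  {"gripper": 0,"travel": [0,0,3],"rotation": [0,0,0]},
  {"gripper": 0,"travel": [0,0,0],"rotation": [0,0,0]},
])

```text
t: 4.53
tcp_pos: [0.593, 0.178, 0.0606]
tool_rot: [0.935, -0.093, -0.034, 0.34]
force: [0.4, 0.4, -0.6]
finger_gap: 0.0
```

Request:
send_rows([
  {"gripper": 0,"travel": [0,0,3],"rotation": [0,0,0]},
  {"gripper": 0,"travel": [0,0,2],"rotation": [0,0,0]},
  {"gripper": 0,"travel": [0,0,0],"rotation": [0,0,0]},
])

```text
t: 4.78
tcp_pos: [0.593, 0.1754, 0.0574]
tool_rot: [0.935, -0.093, -0.033, 0.34]
force: [0.7, 1.3, 2.1]
finger_gap: -0.001
```

Request:
send_rows([
  {"gripper": 0,"travel": [0,0,2],"rotation": [0,0,0]},
  {"gripper": 0,"travel": [0,0,2],"rotation": [0,0,0]},
  {"gripper": 0,"travel": [0,0,1],"rotation": [0,0,0]},
  {"gripper": 0,"travel": [0,0,0],"rotation": [0,0,0]},
])

```text
t: 5.12
tcp_pos: [0.5924, 0.1723, 0.0536]
tool_rot: [0.935, -0.093, -0.033, 0.34]
force: [-0.2, 3.1, 4.0]
finger_gap: 0.001
```

```bash
python3 -c "
from h import *
go()
r=[]
for n,(u,v) in dict(top=(150,140),side=(150,90)).items():
    i=manip.snapshot(n)[v:v+130,u:u+130,::-1]; r.append(cv2.resize(cv2.convertScaleAbs(i,alpha=1.5),(0,0),fx=3.07,fy=3.07,interpolation=cv2.INTER_CUBIC))
cv2.imwrite('pics/z2.png',np.hstack(r))"
```

```text
t 5.12 TCP holder mm [-129.1    3.1   53.6] force [-0.2  3.1  4. ] gap 0.1 q [ 0.36  0.96  1.29 -0.59  1.36  2.4 ]
tool axes in holder (cols x,y,z) [[0.0, 0.767, 0.642], [1.0, -0.001, 0.001], [0.002, 0.642, -0.767]]
```

View pics/z2.png

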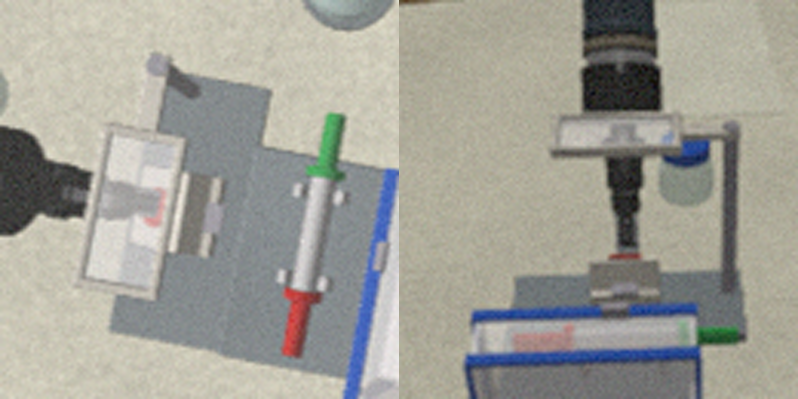

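The lid is open: its blue edge stands at top crop x≈380. The gauge is uncovered and still in its saddles, with the green tip at (335,115) and the red tip at (290,355). Now I'll retreat along the tool axis.

Request:
send_rows([
  {"gripper": 0,"travel": [0,0,-10],"rotation": [0,0,0]},
  {"gripper": 0,"travel": [0,0,-30],"rotation": [0,0,0]},
  {"gripper": 0,"travel": [0,0,-35],"rotation": [0,0,0]},
  {"gripper": 0,"travel": [0,0,-35],"rotation": [0,0,0]},
  {"gripper": 0,"travel": [0,16,-30],"rotation": [0,0,0]},
  {"gripper": 0,"travel": [0,16,-30],"rotation": [0,0,0]},
  {"gripper": 0,"travel": [0,20,-25],"rotation": [0,0,0]},
  {"gripper": 0,"travel": [0,20,-25],"rotation": [0,0,0]},
  {"gripper": 0,"travel": [0,20,-25],"rotation": [0,0,0]},
  {"gripper": 0,"travel": [0,20,-25],"rotation": [0,0,0]},
])

```text
t: 6.05
tcp_pos: [0.6084, 0.2578, 0.3335]
tool_rot: [0.935, -0.093, -0.034, 0.34]
force: [0.5, 0.6, -0.6]
finger_gap: -0.002
```

```bash
cat >> h.py <<'E'
DOWN=toolR((0,0,-1),(0,1,0)); DOWN2=toolR((0,0,-1),(0,-1,0))
def gauge(tag):
    """axis end pixels of green and red parts by PCA in both views, triangulated"""
    out={}
    for n,(u0,v0,u1,v1) in dict(top=(195,160,300,285),side=(165,155,310,245)).items():
        im=manip.snapshot(n)[:,:,::-1].copy();cv2.imwrite(f'pics/{tag}_{n}.png',im);h=cv2.cvtColor(im,cv2.COLOR_BGR2HSV)
        for c,m in(('green',cv2.inRange(h,(45,90,30),(85,255,255))),('red',cv2.inRange(h,(0,110,50),(8,255,255))|cv2.inRange(h,(172,110,50),(180,255,255)))):
            w=np.zeros_like(m);w[v0:v1,u0:u1]=m[v0:v1,u0:u1]
            k,l,st,ce=cv2.connectedComponentsWithStats(w)
            if k<2:continue
            i=1+np.argmax(st[1:,4]);out[n,c]=ce[i];print(n,c,st[i],ce[i].round(1))
    return out
E
python3 -c "
from h import *
go((-240,0,310),DOWN)
o=gauge('g1')
f=lambda q:q
X={}
for c in('green','red'):
    if ('side',c) in o: print(c,tri([('top',o['top',c]),('side',o['side',c])]))
# fit: axis centroid of coloured part
c=manip.calibration('top')
P={}
for k in('green','red'):
    u=o['top',k];T=c['cam_to_world'];d=T[:3,:3]@[(u[0]-c['cx'])/c['fx'],(u[1]-c['cy'])/c['fy'],1];P[k]=T[:3,3]+d*(.068-T[2,3])/d[2]
    print(k,(RH.inv().apply(P[k]-[H[0],H[1],0])*1000).round(1))
v=P['green']-P['red'];print('axis vs holder y deg',np.degrees(np.arctan2(v[1],v[0]))-np.degrees(H[2])-90)
"
```

```text
t 6.05 TCP holder mm [-216.1    1.9  333.5] force [ 0.5  0.6 -0.6] gap -0.1 q [ 0.46  0.74  0.92 -0.57  1.9   2.16]
tool axes in holder (cols x,y,z) [[0.001, 0.766, 0.643], [1.0, -0.0, -0.001], [-0.001, 0.643, -0.766]]
travel [ -1.9 -33.4   2.6] = rows 1 x [ -1.91 -33.41   2.58]
rot [40.   0.1 -0. ] = rows 7 x [ 5.716e+00  8.000e-03 -4.000e-03]
top green [250 177  12  21 120] [256.5 188.1]
top red [242 234  12  22 133] [246.3 243.7]
side green [248 196  13   6  62] [253.7 198.9]
side red [218 171  11   3  29] [223. 172.]
green (array([0.63729736, 0.03395245, 0.06482357]), np.float64(2.2969539982789797))
red (array([0.53613858, 0.05360821, 0.16079108]), np.float64(13.73809090621512))
green [-2.2 69.1 68. ]
red [ -2.3 -64.6  68. ]
axis vs holder y deg -0.004042855887547603
```

Request:
send_rows([
  {"gripper": 50,"travel": [0,0,0],"rotation": [5.71,0,0]},
  {"gripper": 50,"travel": [0,0,0],"rotation": [5.71,0,0]},
  {"gripper": 50,"travel": [0,0,0],"rotation": [5.71,0,0]},
  {"gripper": 50,"travel": [0,0,0],"rotation": [5.71,0,0]},
  {"gripper": 50,"travel": [0,0,0],"rotation": [5.71,0,0]},
  {"gripper": 50,"travel": [0,0,0],"rotation": [5.71,0,0]},
  {"gripper": 50,"travel": [0,0,0],"rotation": [5.71,0,0]},
  {"gripper": 50,"travel": [0,36,0],"rotation": [0,0,0]},
  {"gripper": 50,"travel": [0,36,0],"rotation": [0,0,0]},
  {"gripper": 50,"travel": [0,36,0],"rotation": [0,0,0]},
  {"gripper": 50,"travel": [0,36,0],"rotation": [0,0,0]},
  {"gripper": 50,"travel": [0,36,0],"rotation": [0,0,0]},
])

```text
t: 7.15
tcp_pos: [0.5721, 0.08, 0.3313]
tool_rot: [0.995, -0.099, -0.001, -0.0]
force: [0.6, -0.6, 0.2]
finger_gap: 0.584
```

Request:
send_rows([
  {"gripper": 50,"travel": [0,36,0],"rotation": [0,0,0]},
  {"gripper": 50,"travel": [0,0,30],"rotation": [0,0,0]},
  {"gripper": 50,"travel": [0,0,30],"rotation": [0,0,0]},
  {"gripper": 50,"travel": [0,0,30],"rotation": [0,0,0]},
  {"gripper": 50,"travel": [0,0,0],"rotation": [0,0,0]},
])

```text
t: 7.57
tcp_pos: [0.5615, 0.0461, 0.2359]
tool_rot: [0.995, -0.1, -0.007, -0.0]
force: [-0.6, -0.0, -1.0]
finger_gap: 0.584
```

```bash
python3 -c "
from h import *
go((-1,2,95),DOWN)"
```

```text
t 7.57 TCP holder mm [  0.8  -2.5 235.9] force [-0.6 -0.  -1. ] gap 49.9 q [-0.12  0.44  1.57  0.    1.14  1.65]
tool axes in holder (cols x,y,z) [[0.002, 1.0, 0.001], [1.0, -0.002, -0.014], [-0.014, 0.001, -1.0]]
travel [  6.4  -1.9 140.8] = rows 5 x [ 1.29 -0.38 28.16]
rot [ 0.1  0.8 -0.1] = rows 1 x [ 0.055  0.793 -0.109]
```

Request:
send_rows([
  {"gripper": 50,"travel": [1,-0.4,28],"rotation": [0,0.8,0]},
  {"gripper": 50,"travel": [1,-0.4,28],"rotation": [0,0,0]},
  {"gripper": 50,"travel": [1,-0.4,28],"rotation": [0,0,0]},
  {"gripper": 50,"travel": [1,-0.4,28],"rotation": [0,0,0]},
  {"gripper": 50,"travel": [1,0,28],"rotation": [0,0,0]},
  {"gripper": 50,"travel": [0,0,0],"rotation": [0,0,0]},
  {"gripper": 50,"travel": [0,0,0],"rotation": [0,0,0]},
])

```text
t: 8.15
tcp_pos: [0.5731, 0.0467, 0.1019]
tool_rot: [0.995, -0.099, 0.006, 0.001]
force: [-0.3, 0.5, 0.3]
finger_gap: 0.583
```

```bash
python3 -c "
from h import *
go((-1,2,46),DOWN)
i=manip.snapshot('side')[110:240,150:320,::-1];j=manip.snapshot('top')[140:270,180:310,::-1]
r=[cv2.resize(cv2.convertScaleAbs(k,alpha=1.5),(0,0),fx=2.6,fy=2.6,interpolation=cv2.INTER_CUBIC) for k in(j,i)]
cv2.imwrite('pics/z3.png',np.hstack(r))"
```

```text
t 8.15 TCP holder mm [ -2.1   8.7 101.9] force [-0.3  0.5  0.3] gap 49.8 q [-0.11  0.64  1.68 -0.    0.82  1.66]
tool axes in holder (cols x,y,z) [[0.0, 1.0, -0.0], [1.0, -0.0, 0.012], [0.012, -0.0, -1.0]]
travel [-7.4  1.1 55.8] = rows 2 x [-3.71  0.57 27.89]
rot [-0.  -0.7 -0. ] = rows 1 x [-0.001 -0.694 -0.016]
```

View pics/z3.png

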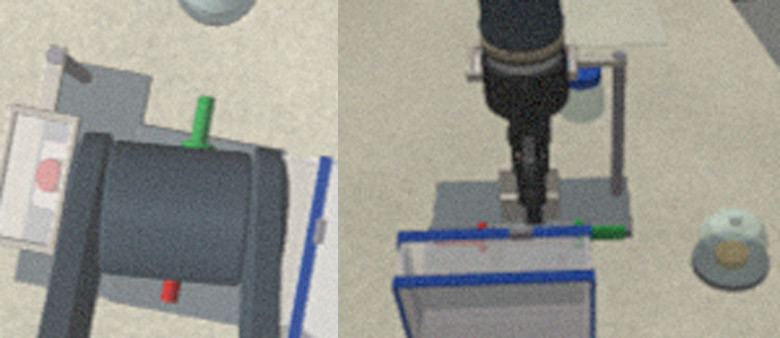

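The view shows the gripper above the gauge, aligned in x and a few mm too far toward green; the lid is open and clear. I'll correct at height first and then descend.

Request:
send_rows([
  {"gripper": 50,"travel": [-7,1,5],"rotation": [0,-0.7,0]},
  {"gripper": 50,"travel": [0,0,0],"rotation": [0,0,0]},
  {"gripper": 50,"travel": [0,0,0],"rotation": [0,0,0]},
])

```text
t: 8.5
tcp_pos: [0.5666, 0.0469, 0.0982]
tool_rot: [0.995, -0.099, 0.002, 0.0]
force: [-0.4, 0.9, 0.3]
finger_gap: 0.584
```

```bash
python3 -c "
from h import *
go((-1,2,46),DOWN)"
```

```text
t 8.50 TCP holder mm [-1.   2.3 98.2] force [-0.4  0.9  0.3] gap 49.9 q [-0.11  0.64  1.69  0.    0.81  1.65]
tool axes in holder (cols x,y,z) [[0.0, 1.0, -0.0], [1.0, -0.0, 0.004], [0.004, -0.0, -1.0]]
travel [-0.5  0.1 52.2] = rows 2 x [-0.26  0.03 26.09]
rot [-0.  -0.2 -0. ] = rows 1 x [-0.019 -0.225 -0.026]
```

Request:
send_rows([
  {"gripper": 50,"travel": [0,0,17],"rotation": [0,-0.2,0]},
  {"gripper": 50,"travel": [0,0,17],"rotation": [0,0,0]},
  {"gripper": 40,"travel": [0,0,17],"rotation": [0,0,0]},
  {"gripper": 32,"travel": [0,0,0],"rotation": [0,0,0]},
  {"gripper": 26,"travel": [0,0,0],"rotation": [0,0,0]},
  {"gripper": 23,"travel": [0,0,0],"rotation": [0,0,0]},
  {"gripper": 23,"travel": [0,0,0],"rotation": [0,0,0]},
], newtons=20)

```text
t: 9.08
tcp_pos: [0.5676, 0.0468, 0.0474]
tool_rot: [0.995, -0.099, 0.001, -0.0]
force: [0.1, 0.3, 0.5]
finger_gap: 0.268
```

```bash
python3 -c "
from h import *
go((-1,2,46),DOWN)"
```

```text
t 9.08 TCP holder mm [-1.1  3.3 47.4] force [0.1 0.3 0.5] gap 22.9 q [-0.11  0.72  1.71  0.    0.71  1.65]
tool axes in holder (cols x,y,z) [[0.001, 1.0, -0.0], [1.0, -0.001, 0.002], [0.002, -0.0, -1.0]]
travel [-1.3  0.1  1.4] = rows 1 x [-1.32  0.11  1.39]
rot [-0.  -0.1 -0. ] = rows 1 x [-0.026 -0.102 -0.031]
```

Request:
send_rows([
  {"gripper": 21,"travel": [0,0,0],"rotation": [0,0,0]},
  {"gripper": 15,"travel": [0,0,0],"rotation": [0,0,0]},
  {"gripper": 10,"travel": [0,0,0],"rotation": [0,0,0]},
  {"gripper": 10,"travel": [0,0,0],"rotation": [0,0,0]},
  {"gripper": 10,"travel": [0,0,0],"rotation": [0,0,0]},
], newtons=35)

```text
t: 9.5
tcp_pos: [0.5674, 0.0468, 0.0473]
tool_rot: [0.995, -0.099, 0.001, -0.0]
force: [0.2, 0.1, 6.1]
finger_gap: 0.223
```

```bash
python3 -c "
from h import *
go((-1,2,240),DOWN)"
```

```text
t 9.50 TCP holder mm [-1.1  3.2 47.3] force [0.2 0.1 6.1] gap 19.0 q [-0.11  0.72  1.71  0.    0.71  1.65]
tool axes in holder (cols x,y,z) [[0.001, 1.0, -0.0], [1.0, -0.001, 0.002], [0.002, -0.0, -1.0]]
travel [  -0.9   -0.  -192.7] = rows 6 x [ -0.15  -0.   -32.11]
rot [-0.  -0.1 -0. ] = rows 1 x [-0.024 -0.089 -0.034]
```

Gripped at 19 mm with almost no lateral force. Now lift and look.

Request:
send_rows([
  {"gripper": 10,"travel": [0,0,-5],"rotation": [0,0,0]},
  {"gripper": 10,"travel": [0,0,-10],"rotation": [0,0,0]},
  {"gripper": 10,"travel": [0,0,-15],"rotation": [0,0,0]},
  {"gripper": 10,"travel": [0,0,-20],"rotation": [0,0,0]},
  {"gripper": 10,"travel": [0,0,-25],"rotation": [0,0,0]},
  {"gripper": 10,"travel": [0,0,-25],"rotation": [0,0,0]},
  {"gripper": 10,"travel": [0,0,-25],"rotation": [0,0,0]},
  {"gripper": 10,"travel": [0,0,-25],"rotation": [0,0,0]},
  {"gripper": 10,"travel": [0,0,-25],"rotation": [0,0,0]},
  {"gripper": 10,"travel": [0,0,-20],"rotation": [0,0,0]},
  {"gripper": 10,"travel": [0,0,-5],"rotation": [0,0,0]},
  {"gripper": 10,"travel": [0,0,0],"rotation": [0,0,0]},
])

```text
t: 10.5
tcp_pos: [0.5673, 0.0468, 0.2479]
tool_rot: [0.995, -0.099, 0.002, -0.0]
force: [0.4, -0.0, -2.2]
finger_gap: 0.223
```

```bash
python3 -c "
from h import *
go((-1,2,240),DOWN2)
i=manip.snapshot('side')[60:240,110:320,::-1];j=manip.snapshot('top')[130:310,170:340,::-1]
r=[cv2.resize(cv2.convertScaleAbs(k,alpha=1.5),(0,0),fx=2.1,fy=2.1,interpolation=cv2.INTER_CUBIC) for k in(j,i)]
cv2.imwrite('pics/z4.png',np.hstack(r))"
```

```text
t 10.50 TCP holder mm [ -1.1   3.1 247.9] force [ 0.4 -0.  -2.2] gap 19.0 q [-0.11  0.43  1.56  0.    1.15  1.65]
tool axes in holder (cols x,y,z) [[0.0, 1.0, -0.001], [1.0, -0.0, 0.003], [0.003, -0.001, -1.0]]
travel [-1.1  0.1  7.9] = rows 1 x [-1.11  0.07  7.94]
rot [-3.0e-01  1.0e-01  1.8e+02] = rows 28 x [-1.000e-02  2.000e-03  6.428e+00]
```

View pics/z4.png

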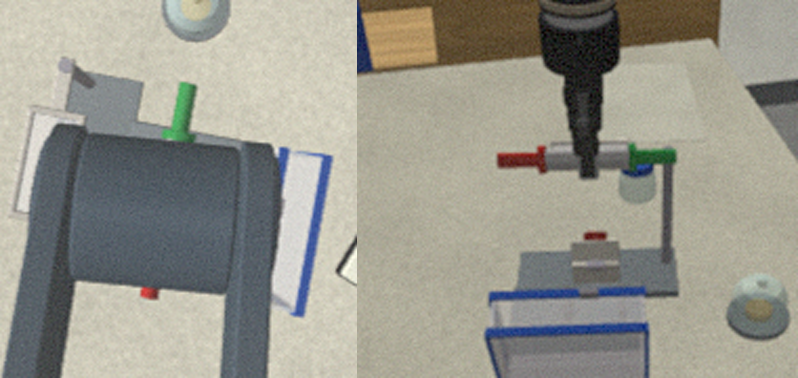

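The gauge hangs level, red end left at side crop (498,160) and green right at (676,156), with the gripper at its middle. Turning it 180° (negative about tool z, within q6 range).

Request:
send_rows([
  {"gripper": 10,"travel": [0,0,0],"rotation": [0,0,-3]},
  {"gripper": 10,"travel": [0,0,0],"rotation": [0,0,-7]},
  {"gripper": 10,"travel": [0,0,0],"rotation": [0,0,-7]},
  {"gripper": 10,"travel": [0,0,0],"rotation": [0,0,-7]},
  {"gripper": 10,"travel": [0,0,0],"rotation": [0,0,-7]},
  {"gripper": 10,"travel": [0,0,0],"rotation": [0,0,-7]},
  {"gripper": 10,"travel": [0,0,0],"rotation": [0,0,-7]},
  {"gripper": 10,"travel": [0,0,0],"rotation": [0,0,-7]},
  {"gripper": 10,"travel": [0,0,0],"rotation": [0,0,-7]},
  {"gripper": 10,"travel": [0,0,0],"rotation": [0,0,-7]},
  {"gripper": 10,"travel": [0,0,0],"rotation": [0,0,-7]},
  {"gripper": 10,"travel": [0,0,0],"rotation": [0,0,-7]},
])

```text
t: 11.6
tcp_pos: [0.5652, 0.0469, 0.2436]
tool_rot: [0.824, 0.566, -0.002, -0.002]
force: [-0.2, 0.5, -3.3]
finger_gap: 0.22
```

Request:
send_rows([
  {"gripper": 10,"travel": [0,0,0],"rotation": [0,0,-7]},
  {"gripper": 10,"travel": [0,0,0],"rotation": [0,0,-7]},
  {"gripper": 10,"travel": [0,0,0],"rotation": [0,0,-7]},
  {"gripper": 10,"travel": [0,0,0],"rotation": [0,0,-7]},
  {"gripper": 10,"travel": [0,0,0],"rotation": [0,0,-7]},
  {"gripper": 10,"travel": [0,0,0],"rotation": [0,0,-7]},
  {"gripper": 10,"travel": [0,0,0],"rotation": [0,0,-7]},
  {"gripper": 10,"travel": [0,0,0],"rotation": [0,0,-7]},
  {"gripper": 10,"travel": [0,0,0],"rotation": [0,0,-7]},
  {"gripper": 10,"travel": [0,0,0],"rotation": [0,0,-7]},
  {"gripper": 10,"travel": [0,0,0],"rotation": [0,0,-7]},
  {"gripper": 10,"travel": [0,0,0],"rotation": [0,0,-7]},
])

```text
t: 12.6
tcp_pos: [0.5652, 0.0469, 0.2436]
tool_rot: [0.234, 0.972, -0.0, -0.003]
force: [-0.3, -0.4, -1.8]
finger_gap: 0.223
```

Request:
send_rows([
  {"gripper": 10,"travel": [0,0,0],"rotation": [0,0,-7]},
  {"gripper": 10,"travel": [0,0,0],"rotation": [0,0,-7]},
  {"gripper": 10,"travel": [0,0,0],"rotation": [0,0,-2]},
  {"gripper": 10,"travel": [0,0,0],"rotation": [0,0,0]},
  {"gripper": 10,"travel": [0,0,0],"rotation": [0,0,0]},
])

```text
t: 13.02
tcp_pos: [0.5657, 0.0469, 0.2443]
tool_rot: [0.099, 0.995, 0.0, -0.002]
force: [-0.5, -0.8, -2.6]
finger_gap: 0.222
```

```bash
python3 -c "
from h import *
go((-1.1,1,80),DOWN2)
im={n:manip.snapshot(n) for n in('side','top')}
c=proj('side',cur()[1]+[0,0,.019]);print('grasp pt in side crop',(c-[110,60])*2.1+[357,0])
i=im['side'][60:240,110:320,::-1];j=im['top'][130:310,170:340,::-1]
r=[cv2.resize(cv2.convertScaleAbs(k,alpha=1.5),(0,0),fx=2.1,fy=2.1,interpolation=cv2.INTER_CUBIC) for k in(j,i)]
cv2.imwrite('pics/z5.png',np.hstack(r))"
```

```text
t 13.02 TCP holder mm [ -0.8   1.4 244.3] force [-0.5 -0.8 -2.6] gap 19.0 q [-0.11  0.44  1.56  0.    1.15 -1.49]
tool axes in holder (cols x,y,z) [[-0.002, -1.0, 0.0], [-1.0, 0.002, -0.004], [0.004, -0.0, -1.0]]
travel [ -0.3   0.3 164.3] = rows 5 x [-0.06  0.05 32.86]
rot [-0.  -0.3 -0.1] = rows 1 x [-0.003 -0.256 -0.105]
grasp pt in side crop [[587.14089586 159.20007999]]
```

View pics/z5.png

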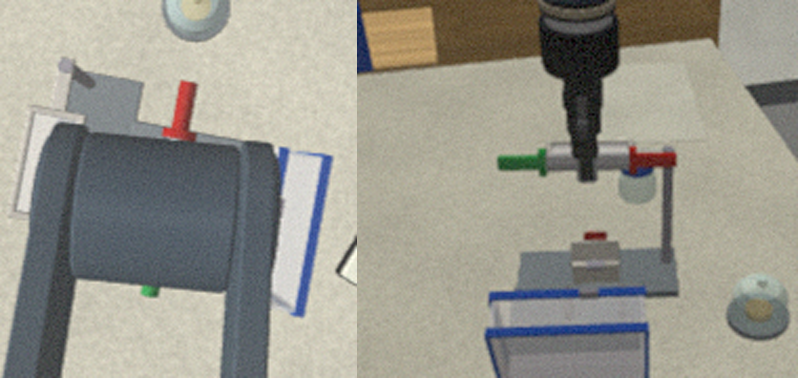

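The gauge is flipped: red at side crop (676,158), green at (498,162), still level and centred. Now descend to just above the saddles.

Request:
send_rows([
  {"gripper": 10,"travel": [1.2,0.3,25],"rotation": [0,-0.25,-0.1]},
  {"gripper": 10,"travel": [1,0,30],"rotation": [0,0,0]},
  {"gripper": 10,"travel": [0,0,30],"rotation": [0,0,0]},
  {"gripper": 10,"travel": [0,0,30],"rotation": [0,0,0]},
  {"gripper": 10,"travel": [0,0,30],"rotation": [0,0,0]},
  {"gripper": 10,"travel": [0,0,20],"rotation": [0,0,0]},
  {"gripper": 10,"travel": [0,0,10],"rotation": [0,0,0]},
  {"gripper": 10,"travel": [0,0,3],"rotation": [0,0,0]},
  {"gripper": 10,"travel": [0,0,0],"rotation": [0,0,0]},
  {"gripper": 10,"travel": [0,0,0],"rotation": [0,0,0]},
])

```text
t: 13.95
tcp_pos: [0.5663, 0.0474, 0.0691]
tool_rot: [0.098, 0.995, -0.0, 0.003]
force: [0.4, -0.2, -2.2]
finger_gap: 0.224
```

```bash
python3 -c "
from h import *
go((-1.1,-.8,48),DOWN2)"
```

```text
t 13.95 TCP holder mm [-1.4  1.9 69.1] force [ 0.4 -0.2 -2.2] gap 19.1 q [-0.11  0.68  1.71 -0.    0.75 -1.49]
tool axes in holder (cols x,y,z) [[0.001, -1.0, -0.0], [-1.0, -0.001, 0.006], [-0.006, 0.0, -1.0]]
travel [ 2.9 -0.3 21.1] = rows 1 x [ 2.86 -0.33 21.12]
rot [0.  0.3 0.1] = rows 1 x [0.026 0.345 0.057]
```

Request:
send_rows([
  {"gripper": 10,"travel": [2.9,-0.3,2],"rotation": [0,0.35,0]},
  {"gripper": 10,"travel": [0,0,7],"rotation": [0,0,0]},
  {"gripper": 10,"travel": [0,0,5],"rotation": [0,0,0]},
  {"gripper": 10,"travel": [0,0,3],"rotation": [0,0,0]},
  {"gripper": 10,"travel": [0,0,0],"rotation": [0,0,0]},
  {"gripper": 10,"travel": [0,0,0],"rotation": [0,0,0]},
])

```text
t: 14.45
tcp_pos: [0.5621, 0.0478, 0.0509]
tool_rot: [0.098, 0.995, 0.0, -0.001]
force: [-0.1, -0.6, -2.5]
finger_gap: 0.219
```

```bash
python3 -c "
from h import *
go((-1.1,-.8,48),DOWN2)"
```

```text
t 14.45 TCP holder mm [-1.  -2.2 50.9] force [-0.1 -0.6 -2.5] gap 18.7 q [-0.11  0.71  1.72  0.    0.71 -1.49]
tool axes in holder (cols x,y,z) [[0.001, -1.0, -0.0], [-1.0, -0.001, -0.003], [0.003, 0.0, -1.0]]
travel [-1.5  0.1  2.9] = rows 1 x [-1.45  0.11  2.87]
rot [ 0.  -0.2  0.1] = rows 1 x [ 0.012 -0.165  0.064]
```

Request:
send_rows([
  {"gripper": 10,"travel": [-1.2,0,1],"rotation": [0,-0.15,0]},
  {"gripper": 10,"travel": [0,0,1],"rotation": [0,0,0]},
  {"gripper": 10,"travel": [0,0,0],"rotation": [0,0,0]},
])

```text
t: 14.7
tcp_pos: [0.5635, 0.0475, 0.0491]
tool_rot: [0.098, 0.995, 0.0, 0.0]
force: [0.5, 0.4, -2.6]
finger_gap: 0.218
```

Request:
send_rows([
  {"gripper": 10,"travel": [0,0,0.7],"rotation": [0,0,0]},
  {"gripper": 10,"travel": [0,0,0.5],"rotation": [0,0,0]},
  {"gripper": 10,"travel": [0,0,0],"rotation": [0,0,0]},
])

```text
t: 14.95
tcp_pos: [0.5634, 0.0475, 0.0479]
tool_rot: [0.098, 0.995, 0.0, 0.0]
force: [0.3, 0.3, -1.9]
finger_gap: 0.224
```

Request:
send_rows([
  {"gripper": 10,"travel": [0,0,0.5],"rotation": [0,0,0]},
  {"gripper": 10,"travel": [0,0,0.4],"rotation": [0,0,0]},
  {"gripper": 10,"travel": [0,0,0],"rotation": [0,0,0]},
])

```text
t: 15.2
tcp_pos: [0.5635, 0.0475, 0.0474]
tool_rot: [0.098, 0.995, 0.0, 0.0]
force: [0.3, 0.7, 1.6]
finger_gap: 0.218
```

```bash
python3 -c "
from h import *
go((-1.1,-.8,46.5),DOWN2)"
```

```text
t 15.20 TCP holder mm [-1.1 -0.8 47.4] force [0.3 0.7 1.6] gap 18.6 q [-0.11  0.72  1.72  0.    0.7  -1.49]
tool axes in holder (cols x,y,z) [[0.001, -1.0, -0.0], [-1.0, -0.001, 0.0], [-0.0, 0.0, -1.0]]
travel [-0.   0.   0.9] = rows 1 x [-0.02  0.05  0.91]
rot [0.  0.  0.1] = rows 1 x [0.02  0.028 0.058]
```

Contact came at 47.4 mm, the same height as at grasp. Release gently.

Request:
send_rows([
  {"gripper": 10,"travel": [0,0,0.3],"rotation": [0,0,0]},
  {"gripper": 20,"travel": [0,0,0],"rotation": [0,0,0]},
  {"gripper": 22,"travel": [0,0,0],"rotation": [0,0,0]},
  {"gripper": 25,"travel": [0,0,0],"rotation": [0,0,0]},
  {"gripper": 30,"travel": [0,0,0],"rotation": [0,0,0]},
  {"gripper": 38,"travel": [0,0,0],"rotation": [0,0,0]},
  {"gripper": 46,"travel": [0,0,0],"rotation": [0,0,0]},
  {"gripper": 50,"travel": [0,0,0],"rotation": [0,0,0]},
  {"gripper": 50,"travel": [0,0,0],"rotation": [0,0,0]},
])

```text
t: 15.95
tcp_pos: [0.5635, 0.0475, 0.0467]
tool_rot: [0.098, 0.995, 0.0, 0.0]
force: [-0.7, 0.0, 0.4]
finger_gap: 0.583
```

Request:
send_rows([
  {"gripper": 50,"travel": [0,0,-10],"rotation": [0,0,0]},
  {"gripper": 50,"travel": [0,0,-20],"rotation": [0,0,0]},
  {"gripper": 50,"travel": [0,0,-30],"rotation": [0,0,0]},
  {"gripper": 50,"travel": [0,0,-35],"rotation": [0,0,0]},
  {"gripper": 50,"travel": [0,0,-35],"rotation": [0,0,0]},
  {"gripper": 50,"travel": [0,0,-35],"rotation": [0,0,0]},
  {"gripper": 50,"travel": [0,0,-35],"rotation": [0,0,0]},
  {"gripper": 50,"travel": [30,0,-20],"rotation": [0,0,0]},
  {"gripper": 50,"travel": [38,0,0],"rotation": [0,0,0]},
  {"gripper": 50,"travel": [38,0,0],"rotation": [0,0,0]},
  {"gripper": 50,"travel": [30,0,0],"rotation": [0,0,0]},
  {"gripper": 50,"travel": [0,0,0],"rotation": [0,0,0]},
])

```text
t: 16.95
tcp_pos: [0.4219, 0.0756, 0.2667]
tool_rot: [0.097, 0.995, 0.0, -0.004]
force: [0.1, -0.8, -0.1]
finger_gap: 0.585
```

```bash
python3 -c "
from h import *
go()
o=gauge('g2');c=manip.calibration('top');P={}
for k in('green','red'):
    u=o['top',k];T=c['cam_to_world'];d=T[:3,:3]@[(u[0]-c['cx'])/c['fx'],(u[1]-c['cy'])/c['fy'],1];P[k]=T[:3,3]+d*(.068-T[2,3])/d[2]
    print(k,(RH.inv().apply(P[k]-[H[0],H[1],0])*1000).round(1))
v=P['red']-P['green'];print('deg',np.degrees(np.arctan2(v[1],v[0]))-np.degrees(H[2])-90)
r=[cv2.resize(cv2.convertScaleAbs(k,alpha=1.5),(0,0),fx=2.6,fy=2.6,interpolation=cv2.INTER_CUBIC) for k in(cv2.imread('pics/g2_top.png')[140:270,180:310],cv2.imread('pics/g2_side.png')[110:240,150:320])]
cv2.imwrite('pics/z6.png',np.hstack(r))"
```

```text
t 16.95 TCP holder mm [  -0.8 -145.2  266.7] force [ 0.1 -0.8 -0.1] gap 50.0 q [-0.09  0.21  1.85  0.    1.09 -1.46]
tool axes in holder (cols x,y,z) [[0.003, -1.0, 0.0], [-1.0, -0.003, -0.007], [0.007, -0.0, -1.0]]
top green [242 235  12  22 130] [246.  244.9]
top red [250 178  12  21 129] [256.5 188.8]
side green [203 196   3   2   6] [204.  196.5]
side red [247 197  13   5  59] [253.2 199. ]
green [ -2.5 -67.5  68. ]
red [-2.  67.4 68. ]
deg -0.20862081795293363
```

View pics/z6.png

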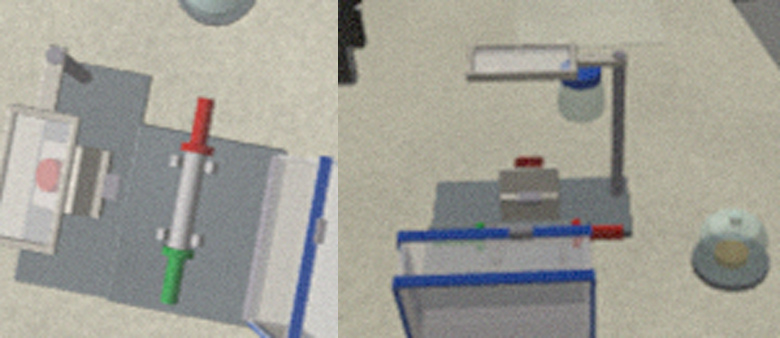

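The gauge lies in both saddles with red on +y (tip near top crop (206,100)) and green under (172,300). The lid stands open and the robot is clear. Its position across the seat matches the original seated one within 0.3 mm, it is centred along the seat, and its axis is 0.2° off.

```bash
python3 -c "
from station import manip
print(manip.sign_off())"
```

```text
the job is handed in; nothing more can be done
None
```

I pressed the button and the lid sprang open. I then lifted the gauge, turned it end for end, laid it back in its saddles with the red end on the holder's +y side, and handed the job in at about 17 s. The hand-in gives no verdict, so this rests on my own checks.

**Last checks, from the pictures after release:**
- **Gauge position:** It measured about 0 mm off centre along the seat and 0.2° off in axis. Across the seat it was within 0.3 mm of where it lay at the start. I did not measure its height again from two views. It touched down with the tool at 47.4 mm, against 47.3 mm when I gripped it.
- **Lid:** It is standing open.
- **Robot:** It is well clear of everything, and the force reading is about zero.
- **Magnifier, dome, parts case and jar:** The arm went nowhere near the dome, case or jar and stayed clear of the magnifier. I did not measure their positions again.

**Disagreements:**
- **Gauge offset:** The top view puts the gauge axis about 2 mm off my fitted seat line, both before and after. That matches the camera's 2 mm calibration, and there was almost no sideways force when I gripped it at −1.1 mm.
- **Button height:** From two views it came out at 53 mm instead of the stated 59 mm. I went by the contact force instead.

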